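Press a stone into its mount and hold it

TASK

Set the round mount, the one whose blue stone still stands proud, into the round nest of the lever press's slide, and push the slide fully home under the ram. Pull the lever down to its stop to press the stone home, then ease the lever back slowly, without letting it fly up, until it is level, and finish while still holding it there so that the stone stays under pressure: do not let go. Leave the other things on the bench where they are.

Things in the scene. Friction and masses are not known exactly. Their poses are not given: they have to be found in the camera images.
- mount_mid (a point): Centre, half-way up, of the round silver mount: 60 g, 38 mm diameter, 14 mm high, flat on a reddish-brown board 8 mm thick. In its top a blue domed stone of 31 mm diameter, 7 mm proud (crown 21 mm above the mount's underside); pressed home it stands 4 mm proud. Oval and square finished mounts and two dop sticks share the board, 60 mm or more away centre to centre. z up.
- stone (a joint): How far the stone has been pressed into the mount: 0 as it lies, 0.003 m fully home. It sits tight: it takes about 17 N to push it in.
- press: Bolted-down lever press, base 265 x 200 x 20 mm. Origin: on the bench under the ram's axis; x: the way the slide is pushed home (away from the robot), y: towards the lever's free end, z up. Column at y -62 to -117 mm, 237 mm high; head and ram guide over x -24 to 24 mm, from 130 to 182 mm up: come down well in front of them, the gripper's wide side along y.
- lever_pivot (a point): The lever's pivot, 75 mm from the ram's axis on the column side (x 0, y -75 mm in the press's frame), 215 mm above the bench.
- lever (a joint): Lever angle, rad: 0 raised at rest, 25 deg above level; 0.436 level; 0.611 down at its stop, 10 deg below level. It swings in the upright plane through the press's y axis. A return spring lifts it: with the mount under the ram the grip takes about 2 N at rest, 9 N at level, 13 N at the stop. Let go, it flies up.
- lever_grip (a point): Middle of the lever's round black grip, on its axis, 240 mm from the pivot: the grip is a straight bar of 26 mm diameter and 100 mm length (from 190 to 290 mm from the pivot) in line with the lever. Level, its axis is 215 mm above the bench. It can be pressed from above or pinched.
- slide (a joint): Position of the press's slide in m: 0 fully out towards the robot, 0.125 fully home under the ram (a stop). It stays where it is left; about 3 N moves it.
- slide_handle (a point): Centre of the slide's handle: an upright plate 12 mm thick (along the sliding direction), 50 mm wide and 40 mm high, top 78 mm above the bench, at the end of the slide nearer the robot, 77 mm from the nest's centre.
- nest (a point): Centre of the floor of the round nest in the slide's top: a flat-bottomed recess of 42 mm diameter and 4 mm depth; its floor is 34 mm and the slide's top 38 mm above the bench. The slide is 76 mm wide.
- presser: Sprung presser foot under the ram, 28 mm diameter; origin: centre of its underside, 79 mm above the bench at rest. The lever lowers the ram 35 mm to level, 48 mm to the stop; on meeting the stone its spring gives about 1 N per mm: some 12 N on the stone at level, 24 N at the stop.
- oval_mount: Finished oval mount on the board, 50 x 30 x 12 mm, to be left alone; origin: centre of its underside.
- square_mount: Finished square mount on the board, 32 x 32 x 14 mm, to be left alone; origin: centre of its underside.
- dop0: Steel dop stick with a stone at its end, 60 mm long, 15 mm high, lying on the board; to be left alone. Origin: underside, mid-length; x along it.
- dop1: The same, a second one on the board.
- dop2: The same, a larger one (72 mm long, 18 mm high) on the bench.
- glue: White glue bottle standing on the bench, 40 mm diameter, 85 mm high; to be left alone. Origin: centre of its underside.
- polish_tin: Flat round tin on the bench, 74 mm diameter, 35 mm high; to be left alone. Origin: centre of its underside.
- brush: Hand brush lying on the bench; to be left alone.
Not all that is in view belongs to the job. Leave any pink or yellow look-alike of the part that bears mount_mid alone.

How it is judged:
By the outcome, as a careful person would: the job done as asked, in the order asked, and still so for the second after the job is handed in, while the arm keeps its last pose, push and grip.
It also fails if it takes over 61 s, if anything falls off the work surface, if the arm or the gripper's body presses on something with over 40 N, if the wrist force passes 120 N, or if a joint passes its speed limit or range.

ROBOT

A 6-joint arm with a two-finger parallel gripper is mounted at the origin on the work surface. World frame = base frame: x ahead of the robot, y to its left, z up, the work surface at z = 0. Lengths are in mm, angles in rad, forces in N, time in s.
With the tool pointing down it reaches from about 375 to 925 mm from the base axis. Payload 5.7 kg.
Tool frame: the origin (TCP) lies midway between the tips of the shut fingers; the grasp point (between the pads) lies 19 mm behind it; z points along the fingers, y is the direction in which the jaws open and shut (so a half turn about z gives the same grasp; the last joint's range is limited). The gripper opens to 88 mm and grips with 3 to 60 N. Pads are 20 mm wide; open, the fingers measure 115 mm over their backs; the gripper's body (75 mm by 178 mm) begins 61 mm behind the grasp point.
Start: joints at [-1.232, 0.359, 1.51, -0, 1.272, -0.115], TCP at [263.011, -539.247, 222.623] pointing down, gripper open.
Joint ranges: [-2.97, 2.97], [-1.01, 2.36], [0.21, 2.38], [-0.96, 4.11], [0.2, 2.71], [-2.98, 2.98]. Speed limits (rad/s): [2.39, 2.39, 3.14, 3.14, 3.14, 3.14].

INTERFACE

Orientations are given as a unit quaternion [x, y, z, w].
In Python, from rig import env, vision gives the robot as it stands.
- The arm moves only by the shell command python3 -m pendant 'ROWS'. ROWS is JSON, a list of rows, each an object with "rotation": the turn, a rotation vector about the tool's x, y, z in degrees, a list of three; "linear": the shift along the tool's x, y, z in mm, a list of three; "gripper": the opening, from -1 (shut) to 1 (fully open), so that 0 is half open. A call has 1 to 10 rows; each row shifts and turns the commanded pose from where the row before left it, along the tool's axes as they then stand; what a row does not reach is not made up. A row lasts 1/8 s, in which the tool goes at most 62.5 mm and 10.7 degrees, less where a joint would pass 70% of its speed; a pose out of reach is approached as far as the arm can. A call with a gripper value outside its range is refused whole. The fingers move at their own pace and stop on an object; the grip force is fixed at half the most. Time passes only in rows, so rows that do not move let the fingers close. It gives the time, the measured TCP pose, the force and the opening at its end, in the units of the state.
- env.state(): the state, without advancing time (a new reading comes with each control period).
- vision.read_camera(name): name is "side" or "top"; returns the picture (420x560x3 uint8, red, green, blue); there is no depth.
- vision.get_calibration(name): a dict with "fx", "fy", "cx", "cy" (pixels), "k1" (the pictures are not rectified: a ray, as slopes to the right and down, at radius r is drawn at 1 + k1 r^2 times it, then the intrinsics apply), "rvec" (rotation vector, rad) and "tvec" (3), from world to camera coordinates, as OpenCV has them. Camera axes: x right, y down, z forward; pixel columns grow to the right and rows downward; lengths in mm; the calibration is good to about 2 mm. A picture is of the moment at which its call begins. get_calibration takes no time and is no camera call.
- env.sign_off(): hands the job in, once; it reports no verdict.
The state is a dict: "t": time; "qpos": joint angles; "dq": joint speeds; "joint_efforts": joint torques, N m; "ee_pos": TCP position; "tcp_rot": TCP orientation; "contact_force": force on the tool from outside, world axes, zero at the start; "moment": the same for the moment, N m; "grip_width": finger opening in mm.
Only numpy, scipy, OpenCV 4.12 (cv2) and the standard library are available. Lean on these libraries where they do the work, as an engineer would, in place of code of your own. Each camera call takes 0.05 s, during which the arm holds its last target.

## Working session

There is one attempt and no reset: what is moved stays moved. The work goes in short steps, Python scripts to look and compute and a shell command to move; the robot and the scene stay as the last step left them, time stands still between calls to the robot, and variables do not carry over. Pictures are saved under pics/ and viewed, and the job is handed in when it is done.

```bash
ls; mkdir -p pics; python3 - <<'E'
from rig import env, vision
import cv2
print(env.state())
for n in ("side","top"):
    im=vision.read_camera(n); cv2.imwrite(f"pics/{n}0.png",im[:,:,::-1]); print(vision.get_calibration(n))
E
```

```text
pics
{'t': 0.0, 'qpos': array([-1.23211129e+00,  3.59489006e-01,  1.51142055e+00, -5.25281349e-06,
        1.27250508e+00, -1.15057630e-01]), 'dq': array([-0.00072177,  0.00059001, -0.00088499,  0.00167841, -0.00132057,
        0.00081811]), 'joint_efforts': array([ 1.68616039e-03, -5.15364683e+01, -2.70724797e+01,  6.76214299e-02,
        3.48953856e-02, -1.69012196e-04]), 'ee_pos': array([ 262.78334792, -538.62668739,  221.82364996]), 'tcp_rot': array([ 9.74374316e-01,  2.24930797e-01, -1.04142766e-04, -9.05018212e-04]), 'contact_force': array([ 0.02486466, -0.54532516, -0.60396283]), 'moment': array([-0.0555835 ,  0.00774756, -0.00197539]), 'grip_width': 87.90453013999507}
{'fx': 399.92225651706167, 'fy': 399.92225651706167, 'cx': 283.51055436737744, 'cy': 208.19016640921012, 'k1': -0.07745373098072031, 'rvec': array([ 2.43371445, -0.43602035,  0.1696425 ]), 'tvec': array([-480.77365258,  278.03831373, 1003.12885455])}
{'fx': 399.4928182466831, 'fy': 399.4928182466831, 'cx': 281.88809905064556, 'cy': 207.68680990052184, 'k1': -0.12087613483850042, 'rvec': array([ 2.13717563, -2.10159756,  0.22007489]), 'tvec': array([   9.17736549,  571.25922207, 1339.86478887])}
```

View pics/side0.png

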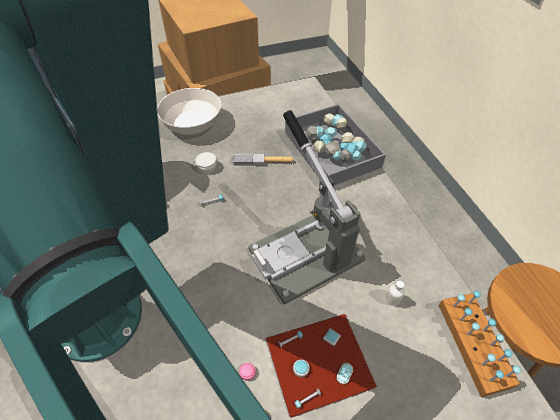

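View pics/top0.png

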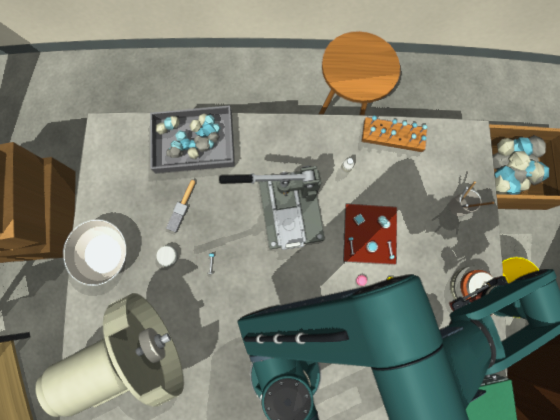

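Side view: red board with the round blue mount at about (301,368), oval (345,373), square (331,338), pink look-alike at (247,371). Press nest is at about (287,252). Top view: round mount (372,246), pink (362,281), a yellow one near (390,278). I'll enlarge these.

```bash
cat > h.py <<'E'
import numpy as np, cv2
from rig import env, vision
def cal(n):
    c=vision.get_calibration(n); R,_=cv2.Rodrigues(np.array(c["rvec"])); t=np.array(c["tvec"]).ravel()
    K=np.array([[c["fx"],0,c["cx"]],[0,c["fy"],c["cy"]],[0,0,1]]); return K,np.array([c["k1"],0,0,0.]),R,t
def ray(n,uv):
    K,d,R,t=cal(n); p=cv2.undistortPoints(np.array([[uv]],float),K,d).ravel()
    v=R.T@np.array([p[0],p[1],1]); return -R.T@t, v/np.linalg.norm(v)
def plane(n,uv,z):
    o,v=ray(n,uv); return o+v*(z-o[2])/v[2]
def tri(a,b):
    o1,v1=ray("side",a); o2,v2=ray("top",b)
    A=np.c_[v1,-v2]; s=np.linalg.lstsq(A,o2-o1,rcond=None)[0]
    p,q=o1+s[0]*v1,o2+s[1]*v2; return (p+q)/2,np.linalg.norm(p-q)
def proj(n,P):
    K,d,R,t=cal(n); return cv2.projectPoints(np.atleast_2d(np.array(P,float)),cv2.Rodrigues(R)[0],t,K,d)[0].reshape(-1,2)
def crop(img,x0,y0,x1,y1,s,out):
    im=cv2.imread(img)[y0:y1,x0:x1]; cv2.imwrite(out,cv2.resize(im,None,fx=s,fy=s,interpolation=cv2.INTER_CUBIC))
E
python3 - <<'E'
from h import *
crop("pics/side0.png",230,310,390,420,5,"pics/c1.png")
crop("pics/top0.png",330,190,430,290,6,"pics/c2.png")
crop("pics/side0.png",230,100,390,310,2.8,"pics/c3.png")
crop("pics/top0.png",210,150,340,260,5,"pics/c4.png")
E
```

```text
(no output)
```

View pics/c1.png

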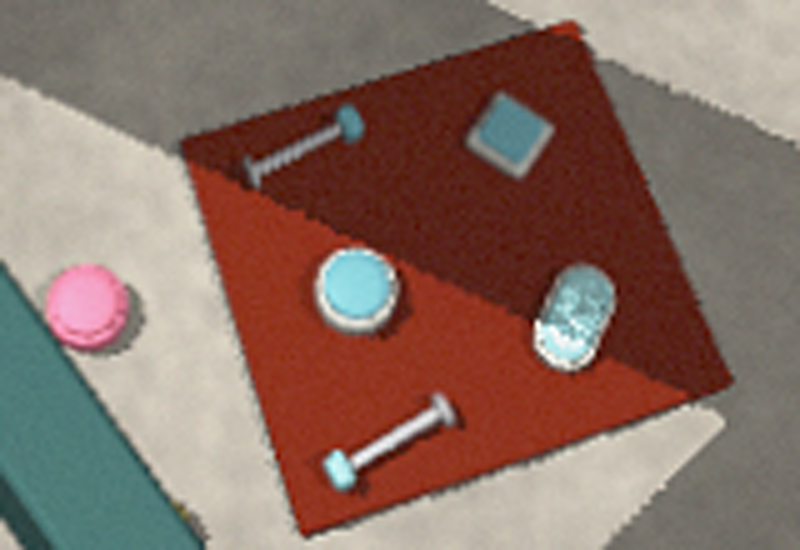

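View pics/c2.png

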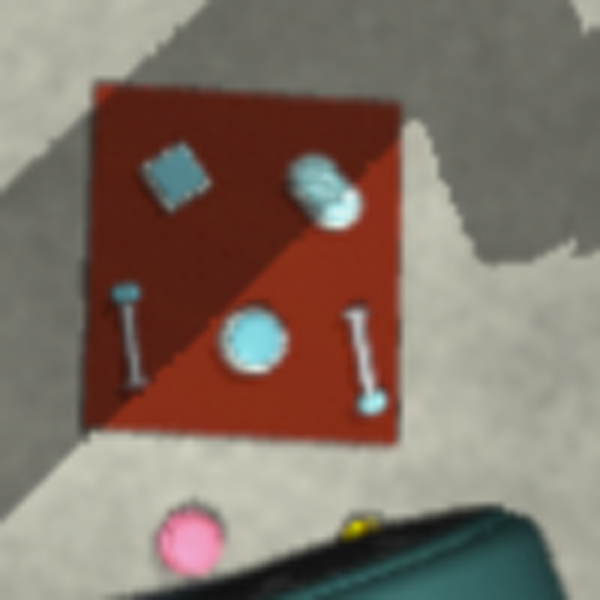

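View pics/c3.png

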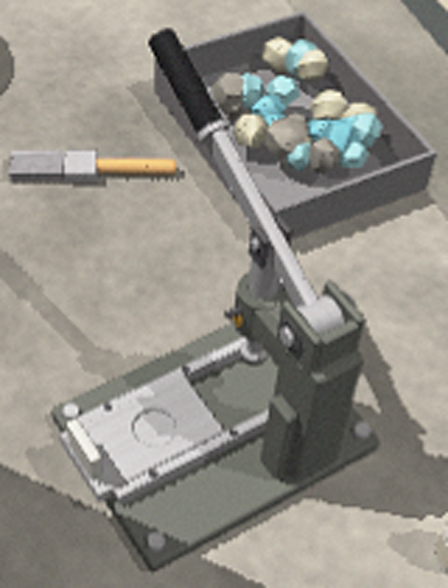

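View pics/c4.png

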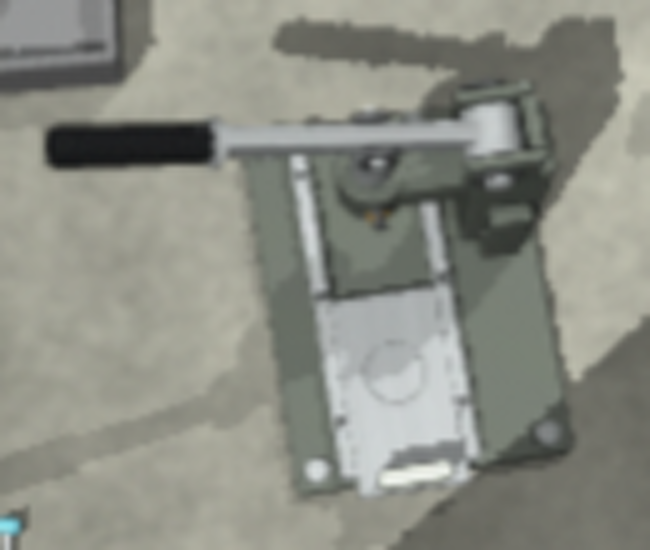

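Candidates: round blue mount side (301,368)/top (372,246); pink look-alike side (247,371); yellow one top (390,278); oval top (384,222); square top (359,219). The first fits: it is round and silver with a blue stone, lying on the board. The crop confirms it.

```bash
python3 - <<'E'
from h import *
S=cv2.imread("pics/side0.png");T=cv2.imread("pics/top0.png")
def c(n,x,y): 
    s,x0,y0={"c1":(5,230,310),"c2":(6,330,190),"c3":(2.8,230,100),"c4":(5,210,150)}[n]
    return ((x+.5)/s-.5+x0,(y+.5)/s-.5+y0)
def blue(im,u,v,r=12):
    h=cv2.cvtColor(im,cv2.COLOR_BGR2HSV); m=cv2.inRange(h,(80,90,90),(105,255,255))
    w=np.zeros_like(m); w[v-r:v+r,u-r:u+r]=m[v-r:v+r,u-r:u+r]
    M=cv2.moments(w,True); return (M['m10']/M['m00'],M['m01']/M['m00']),M['m00']
def notred(im,u,v,r=12):
    b=im.astype(int); m=((b[:,:,0]>80)).astype(np.uint8)
    w=np.zeros_like(m); w[v-r:v+r,u-r:u+r]=m[v-r:v+r,u-r:u+r]
    M=cv2.moments(w,True); return (M['m10']/M['m00'],M['m01']/M['m00']),M['m00']
a,_=blue(S,301,367);b,_=blue(T,372,246); print("stone",a,b,tri(a,b), plane("side",a,26),plane("top",b,26))
a,_=notred(S,301,367);b,_=notred(T,372,246); print("mount",a,b,tri(a,b), plane("side",a,18),plane("top",b,18))
P=lambda nm,a,b,z:print(nm,np.round(tri(a,b)[0],1),round(tri(a,b)[1],1),"planes",z,np.round(plane("side",a,z)[:2],1),np.round(plane("top",b,z)[:2],1))
P("nest",c("c3",154,428),c("c4",395,371),38)
P("handle top",c("c3",84,438),c("c4",416,470),78)
P("gripfar",c("c3",163,40),c("c4",48,147),215+290*.4226)
P("gripnear",c("c3",214,128),c("c4",213,143),215+190*.4226)
P("basecorner robot side left",c("c3",53,412),c("c4",300,497),20)
P("basecorner robot right",c("c3",152,568),c("c4",575,447),20)
P("slide far left",c("c3",182,370),c("c4",316,297),38)
P("slide far right",c("c3",229,437),c("c4",451,284),38)
P("slide near right",c("c3",105,490),c("c4",482,460),38)
for nm,q in dict(tl=(96,85),tr=(400,102),br=(396,443),bl=(83,430)).items(): print(nm,plane("top",c("c2",*q),8).round(1))
E
```

```text
stone (301.340206185567, 366.17525773195877) (372.04545454545456, 245.9318181818182) (array([ 443.99175752, -301.88278243,   29.91348224]), np.float64(0.8116960754374181)) [ 444.20668626 -300.81361567   26.        ] [ 444.82033026 -302.85611959   26.        ]
mount (300.78879310344826, 367.5431034482759) (371.75728155339806, 246.3106796116505) (array([ 443.08655735, -302.45928932,   22.74027273]), np.float64(1.4481068740490342)) [ 443.10092443 -301.16241806   18.        ] [ 444.31824178 -303.6632336    18.        ]
nest [515.8  -5.7  38.8] 3.0 planes 38 [514.5  -5.1] [517.5  -5.9]
handle top [441.2 -19.7  83. ] 3.2 planes 78 [440.4 -16.7] [443.4 -20. ]
gripfar [595.5 199.6 333. ] 0.7 planes 337.554 [593.7 194.2] [593.9 198.9]
gripnear [608.2 108.  302. ] 1.1 planes 295.294 [612.  114.7] [609.5 108.6]
basecorner robot side left [430.2  59.5  17.5] 1.2 planes 20 [430.4  57.9] [429.3  59.5]
basecorner robot right [ 466.  -134.6   19.4] 3.9 planes 20 [ 463.9 -134.8] [ 467.9 -134.7]
slide far left [568.   51.1  36. ] 3.9 planes 38 [565.5  49.8] [569.6  50.8]
slide far right [577.8 -44.2  45.9] 2.4 planes 38 [579.  -39.8] [580.7 -44.9]
slide near right [448.3 -65.6  60.4] 9.3 planes 38 [447.3 -53.4] [455.6 -67.5]
tl [ 599.7 -213.5    8. ]
tr [ 592.6 -401.3    8. ]
br [ 384.9 -391.2    8. ]
bl [ 390.9 -203.     8. ]
```

```bash
cat >> h.py <<'E'
from scipy.spatial.transform import Rotation as Ro
def to(P,st=None):
    s=st or env.state(); R=Ro.from_quat(s["tcp_rot"]); 
    return np.round(R.inv().apply(np.array(P)-s["ee_pos"]),1)
def rotto(Rm):
    s=env.state(); R=Ro.from_quat(s["tcp_rot"]); return np.round((R.inv()*Ro.from_matrix(Rm)).as_rotvec(degrees=True),2)
def down(yaw,tilt=0):  # tool x at yaw (press x), z down
    a=np.radians(yaw); x=np.array([np.cos(a),np.sin(a),0]); z=np.array([0,0,-1.]); return np.c_[x,np.cross(z,x),z]
def show():
    s=env.state(); print("t",round(s["t"],2),"p",s["ee_pos"].round(1),"F",s["contact_force"].round(1),"w",round(s["grip_width"],1),"z",Ro.from_quat(s["tcp_rot"]).as_matrix()[:,2].round(3),"yaw",np.degrees(np.arctan2(*Ro.from_quat(s["tcp_rot"]).as_matrix()[[1,0],0])).round(2))
E
python3 - <<'E'
from h import *
show(); print(rotto(down(10.3)), proj("top",[[639,16.7,79]]))
# finer measurements of lever / hub
for uv,z in (((308.5,176),228),((280,177.3),260)): print(plane("top",uv,z).round(1))
E
```

```text
t 0.1 p [ 262.8 -538.7  221.9] F [-0.6  0.  -0.2] w 87.7 z [-0.001  0.002 -1.   ] yaw 26.0
[-0.09  0.   15.7 ] [[282.84730901 187.30489045]]
[638.6 -61.6 228. ]
[623.7  27.1 260. ]
```

```bash
python3 -m pendant '[{"rotation":[0,0,7.8],"linear":[0,0,0],"gripper":0.2},{"rotation":[0,0,7.8],"linear":[0,0,0],"gripper":0.2},{"rotation":[0,0,0],"linear":[0,0,0],"gripper":0.2}]'; python3 -c "
from h import *
show(); print(to([444,-302.2,90]))"
```

```text
t: 0.48
ee_pos: [262.9, -539.0, 222.2]
tcp_rot: [0.996, 0.091, -0.0, -0.0]
contact_force: [-0.3, 0.3, -0.2]
grip_width: 61.1
t 0.47 p [ 262.9 -539.   222.2] F [-0.3  0.3 -0.2] w 61.1 z [-0.     0.001 -1.   ] yaw 10.47
[ 221.1 -199.8  132.4]
```

```bash
python3 -m pendant '[{"rotation":[0,0,0],"linear":[32,-29,19],"gripper":0.2},{"rotation":[0,0,0],"linear":[32,-29,19],"gripper":0.2},{"rotation":[0,0,0],"linear":[32,-29,19],"gripper":0.2},{"rotation":[0,0,0],"linear":[32,-29,19],"gripper":0.2},{"rotation":[0,0,0],"linear":[32,-29,19],"gripper":0.2},{"rotation":[0,0,0],"linear":[32,-29,19],"gripper":0.2},{"rotation":[0,0,0],"linear":[29,-26,18],"gripper":0.2},{"rotation":[0,0,0],"linear":[0,0,0],"gripper":0.2}]'; python3 -c "
from h import *
show(); print(to([444,-302.2,15])); s=vision.read_camera('side'); t=vision.read_camera('top')
cv2.imwrite('pics/side1.png',s[:,:,::-1]);cv2.imwrite('pics/top1.png',t[:,:,::-1])
crop('pics/side1.png',230,310,390,420,5,'pics/c5.png')
crop('pics/top1.png',210,150,340,260,5,'pics/c6.png')
"
```

```text
t: 1.48
ee_pos: [444.3, -299.7, 89.2]
tcp_rot: [0.996, 0.094, -0.001, -0.001]
contact_force: [-0.7, -0.3, 0.8]
grip_width: 52.6
t 1.48 p [ 444.3 -299.7   89.2] F [-0.7 -0.3  0.8] w 52.6 z [-0.002  0.003 -1.   ] yaw 10.76
[-0.6  2.6 74.2]
```

View pics/side1.png

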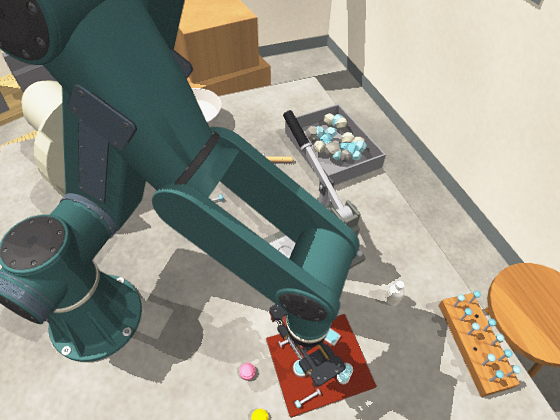

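View pics/top1.png

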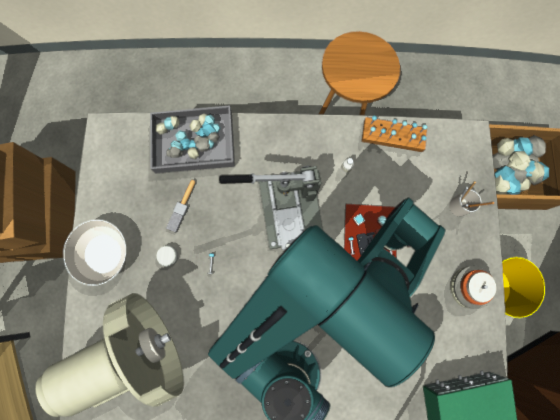

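The gripper is over the board near side (320,370) and the mount is hidden by the arm. I'll descend in stages.

```bash
python3 -m pendant '[{"rotation":[0,0,0],"linear":[0,1,20],"gripper":0.2},{"rotation":[0,0,0],"linear":[0,1,20],"gripper":0.2},{"rotation":[0,0,0],"linear":[0,0,12],"gripper":0.2},{"rotation":[0,0,0],"linear":[0,0,0],"gripper":0.2}]'; python3 -c "
from h import *
show(); print(to([444,-302.2,15])); s=vision.read_camera('side')
cv2.imwrite('pics/side2.png',s[:,:,::-1])
crop('pics/side2.png',240,300,400,410,5,'pics/c5.png')
"
```

```text
t: 2.08
ee_pos: [443.9, -305.0, 38.3]
tcp_rot: [0.996, 0.09, -0.0, -0.0]
contact_force: [0.6, -0.2, -0.2]
grip_width: 52.8
t 2.08 p [ 443.9 -305.    38.3] F [ 0.6 -0.2 -0.2] w 52.8 z [-0.001  0.001 -1.   ] yaw 10.37
[ 0.6 -2.8 23.3]
```

View pics/c5.png

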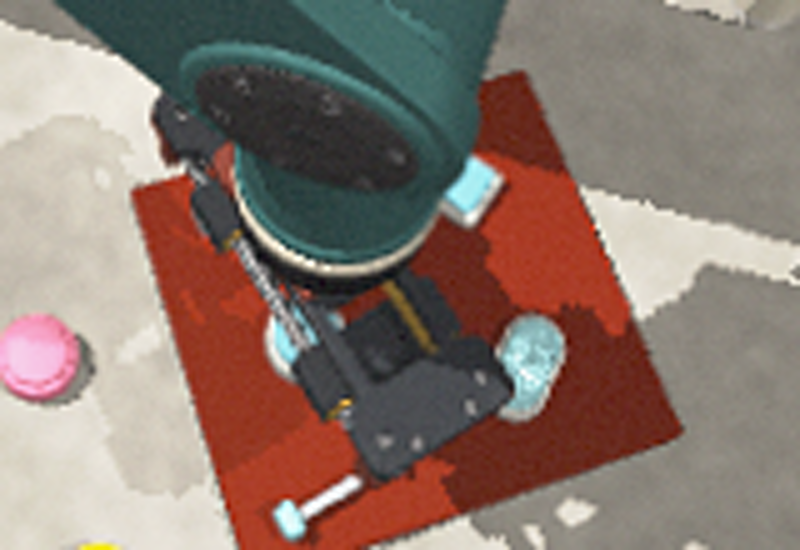

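The mount shows between the jaws at about side (300,367), and the fingers clear the dop stick and the oval. I'll correct y and go down.

```bash
python3 -m pendant '[{"rotation":[0,0,0],"linear":[0.5,-2.5,0],"gripper":0.2},{"rotation":[0,0,0],"linear":[0,0,12],"gripper":0.2},{"rotation":[0,0,0],"linear":[0,0,11],"gripper":0.2},{"rotation":[0,0,0],"linear":[0,0,0],"gripper":0.2},{"rotation":[0,0,0],"linear":[0,0,0],"gripper":0.2}]'; python3 -c "
from h import *
show(); print(to([444,-302.2,15]))"
```

```text
t: 2.75
ee_pos: [444.6, -301.9, 15.4]
tcp_rot: [0.996, 0.091, -0.0, -0.0]
contact_force: [-0.4, 0.8, 0.1]
grip_width: 52.6
t 2.75 p [ 444.6 -301.9   15.4] F [-0.4  0.8  0.1] w 52.6 z [-0.  0. -1.] yaw 10.41
[-0.6  0.2  0.4]
```

```bash
python3 -m pendant '[{"rotation":[0,0,0],"linear":[0,0,0],"gripper":-0.5},{"rotation":[0,0,0],"linear":[0,0,0],"gripper":-0.5},{"rotation":[0,0,0],"linear":[0,0,0],"gripper":-0.5},{"rotation":[0,0,0],"linear":[0,0,0],"gripper":-0.5}]'; python3 -m pendant '[{"rotation":[0,0,0],"linear":[0,0,-15],"gripper":-0.5},{"rotation":[0,0,0],"linear":[0,0,-30],"gripper":-0.5},{"rotation":[0,0,0],"linear":[0,0,-40],"gripper":-0.5},{"rotation":[0,0,0],"linear":[0,0,-40],"gripper":-0.5}]'; python3 -c "
from h import *
show(); print(to([516,-5.5,140]))"
```

```text
t: 3.25
ee_pos: [444.8, -302.2, 15.9]
tcp_rot: [0.996, 0.091, 0.0, 0.0]
contact_force: [-0.6, -0.2, 1.7]
grip_width: 35.4
t: 3.75
ee_pos: [444.4, -301.9, 142.6]
tcp_rot: [0.996, 0.091, -0.0, -0.0]
contact_force: [-0.0, 0.0, -0.3]
grip_width: 35.8
t 3.75 p [ 444.4 -301.9  142.6] F [-0.   0.  -0.3] w 35.8 z [-0.  0. -1.] yaw 10.4
[ 123.9 -278.6    2.6]
```

```bash
python3 -m pendant '[{"rotation":[0,0,0],"linear":[13,-30,0],"gripper":-0.5},{"rotation":[0,0,0],"linear":[13,-30,0],"gripper":-0.5},{"rotation":[0,0,0],"linear":[13,-30,0],"gripper":-0.5},{"rotation":[0,0,0],"linear":[13,-30,0],"gripper":-0.5},{"rotation":[0,0,0],"linear":[0,0,0],"gripper":-0.5},{"rotation":[0,0,0],"linear":[0,0,0],"gripper":-0.5}]'; python3 -c "
from h import *
show(); s=vision.read_camera('side'); t=vision.read_camera('top')
cv2.imwrite('pics/side3.png',s[:,:,::-1]);cv2.imwrite('pics/top3.png',t[:,:,::-1])
p=proj('side',env.state()['ee_pos'])[0].astype(int); print(p)
crop('pics/side3.png',p[0]-50,p[1]-50,p[0]+50,p[1]+50,6,'pics/c7.png')
p=proj('top',env.state()['ee_pos'])[0].astype(int); print(p)
crop('pics/top3.png',p[0]-50,p[1]-50,p[0]+50,p[1]+50,6,'pics/c8.png')
"
```

```text
t: 4.5
ee_pos: [474.3, -175.2, 141.3]
tcp_rot: [0.996, 0.091, 0.0, 0.0]
contact_force: [-1.0, 0.2, -0.5]
grip_width: 35.8
t 4.5 p [ 474.3 -175.2  141.3] F [-1.   0.2 -0.5] w 35.8 z [ 0.001 -0.001 -1.   ] yaw 10.44
[295 293]
[341 232]
```

View pics/c7.png

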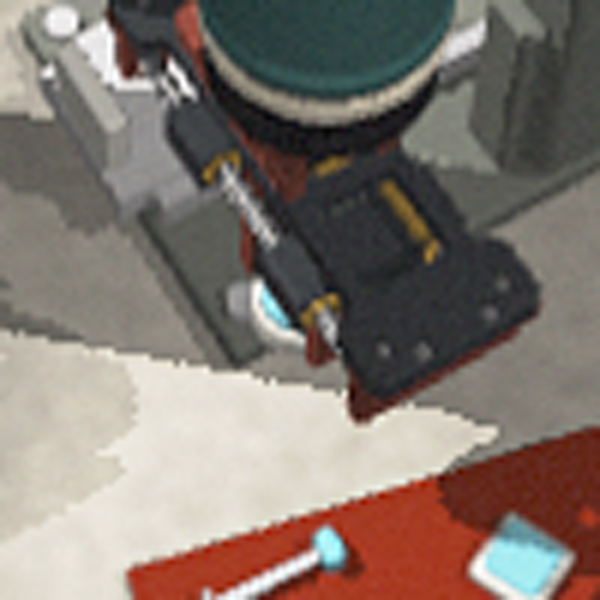

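View pics/top3.png

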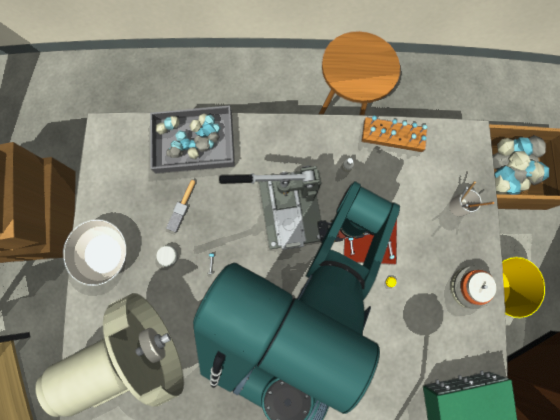

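View pics/side3.png

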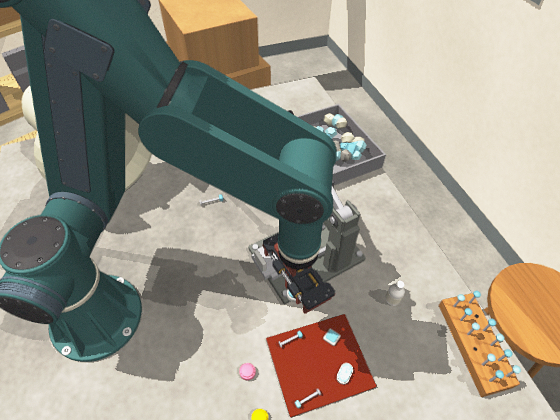

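```bash
python3 - <<'E'
from h import *
c=np.array([474.3,-175.2,0]); a=np.linspace(0,6.28,60)
for z in (134.5,148.5):
    P=proj("side",np.c_[c[0]+19*np.cos(a),c[1]+19*np.sin(a),0*a+z]); P=(P-[245,243]+.5)*6
    print(z,"left",P[P[:,0].argmin()].round(),"bottom",P[P[:,1].argmax()].round(), "right",P[:,0].max().round())
P=proj("side",[[474.3,-175.2,141],[484.1,-173.4,141],[472.5,-165.2,141]]);print((P-[245,243]+.5)*6)
S=cv2.imread("pics/c7.png"); cv2.imwrite("pics/c9.png",cv2.resize(S[220:420,200:400],None,fx=3,fy=3))
E
```

```text
134.5 left [254. 310.] bottom [305. 357.] right 354.0
148.5 left [254. 293.] bottom [307. 341.] right 356.0
[[304.45633992 303.3959424 ]
 [326.83944685 291.18235617]
 [290.32277535 282.40796035]]
```

View pics/c9.png

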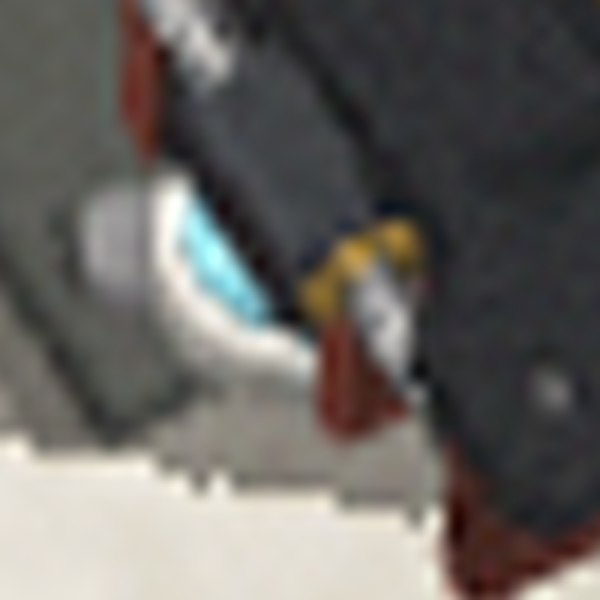

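Held mount lies where predicted (left edge at c7 x≈250 vs 254 predicted, ~1 mm). Now a finer nest measurement from the first pictures.

```bash
python3 - <<'E'
from h import *
crop("pics/side0.png",250,225,320,280,11,"pics/n1.png")
crop("pics/top0.png",265,200,315,250,12,"pics/n2.png")
a=np.linspace(0,2*np.pi,40)
for n,x0,y0,s,c,f,zz in (("side",250,225,11,(514.5,-5.1),"pics/n1.png",38),("top",265,200,12,(517.5,-5.9),"pics/n2.png",38)):
    im=cv2.imread(f)
    for z,col in ((38,(0,0,255)),):
        P=proj(n,np.c_[c[0]+21*np.cos(a),c[1]+21*np.sin(a),0*a+z]); P=(P-[x0,y0]+.5)*s-.5
        for p in P: cv2.circle(im,tuple(int(v) for v in p),1,col,-1)
    cv2.imwrite(f,im)
E
```

```text
(no output)
```

View pics/n1.png

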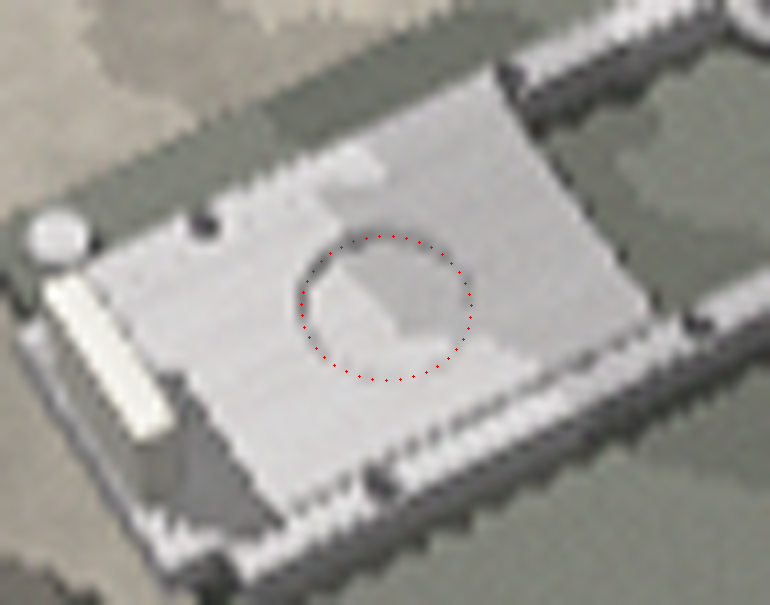

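View pics/n2.png

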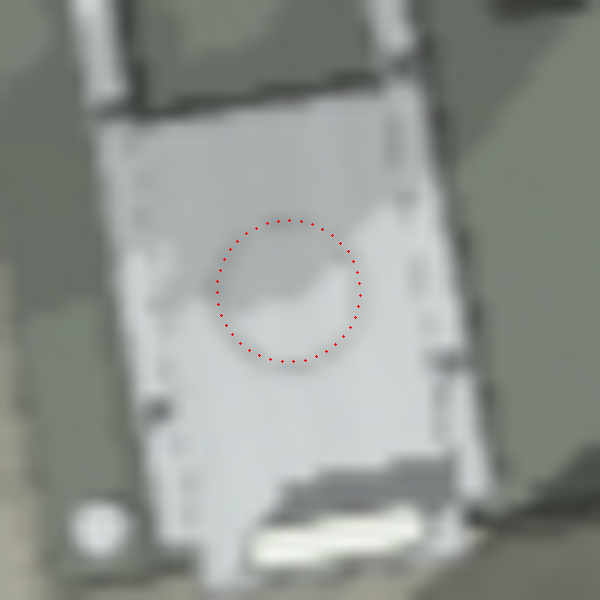

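```bash
python3 -c "
from h import *
print(to([516.4,-4.8,80]))"; python3 -m pendant '[{"rotation":[0,0,0],"linear":[18,-40,0],"gripper":-0.5},{"rotation":[0,0,0],"linear":[18,-40,0],"gripper":-0.5},{"rotation":[0,0,0],"linear":[18,-40,20],"gripper":-0.5},{"rotation":[0,0,0],"linear":[17.5,-40,20],"gripper":-0.5},{"rotation":[0,0,0],"linear":[0,0,21],"gripper":-0.5},{"rotation":[0,0,0],"linear":[0,0,0],"gripper":-0.5},{"rotation":[0,0,0],"linear":[0,0,0],"gripper":-0.5}]'; python3 -c "
from h import *
show(); print(to([516.4,-4.8,52]))"
```

```text
[  72.2 -160.5   60.9]
t: 5.48
ee_pos: [516.0, -5.3, 80.2]
tcp_rot: [0.996, 0.09, 0.0, 0.0]
contact_force: [0.5, -0.1, 0.0]
grip_width: 35.4
t 5.47 p [516.   -5.3  80.2] F [ 0.5 -0.1  0. ] w 35.4 z [ 0. -0. -1.] yaw 10.32
[ 0.5 -0.5 28.2]
```

```bash
python3 -m pendant '[{"rotation":[0,0,0],"linear":[0.4,-0.4,14],"gripper":-0.5},{"rotation":[0,0,0],"linear":[0,0,14],"gripper":-0.5},{"rotation":[0,0,0],"linear":[0,0,0],"gripper":-0.5},{"rotation":[0,0,0],"linear":[0,0,0],"gripper":-0.5}]'; python3 -c "
from h import *
show(); s=vision.read_camera('side'); t=vision.read_camera('top')
cv2.imwrite('pics/side4.png',s[:,:,::-1]);cv2.imwrite('pics/top4.png',t[:,:,::-1])
crop('pics/side4.png',250,225,320,280,11,'pics/c10.png')
crop('pics/top4.png',265,180,335,250,8.5,'pics/c11.png')
"
```

```text
t: 5.98
ee_pos: [515.8, -3.9, 51.5]
tcp_rot: [0.996, 0.091, -0.0, -0.0]
contact_force: [0.1, -0.7, -0.8]
grip_width: 35.6
t 5.97 p [515.8  -3.9  51.5] F [ 0.1 -0.7 -0.8] w 35.6 z [-0.001  0.    -1.   ] yaw 10.39
```

View pics/c10.png

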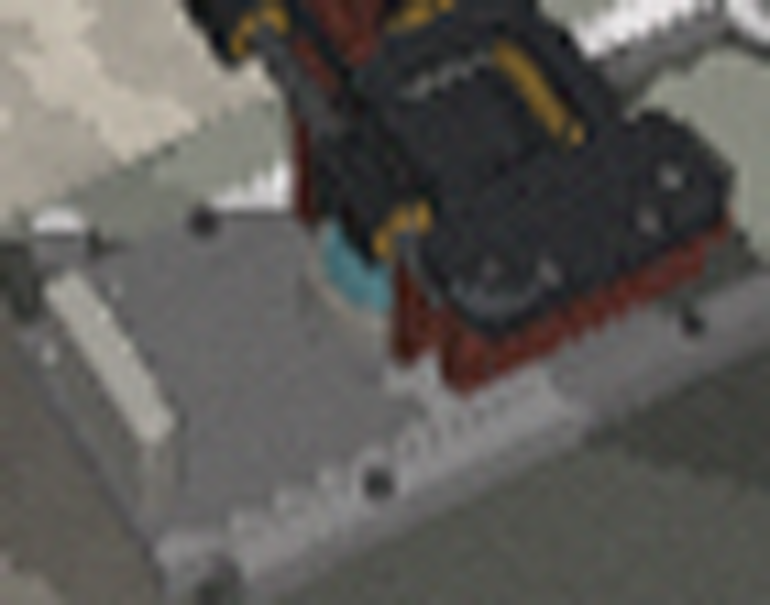

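View pics/c11.png

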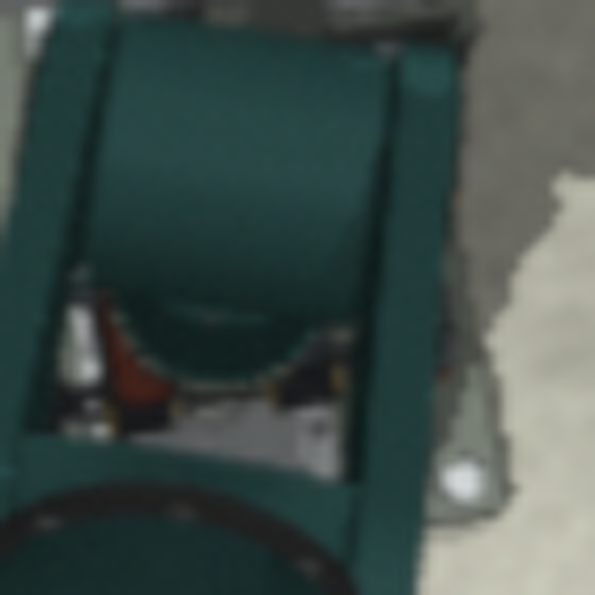

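```bash
python3 - <<'E'
from h import *
a=np.linspace(0,6.28,80)
im=cv2.resize(cv2.imread("pics/c10.png")[180:400,230:500],None,fx=2.8,fy=2.8)
c=(516,-4.3)
for z in (44.5,58.5):
    P=proj("side",np.c_[c[0]+19*np.cos(a),c[1]+19*np.sin(a),0*a+z]); P=(P-[250,225]+.5)*11
    print(z,P.min(0).round(),P.max(0).round())
    for p in (P-[230,180])*2.8: cv2.circle(im,tuple(int(v) for v in p),1,(0,0,255),-1)
cv2.imwrite("pics/c12.png",im)
E
```

```text
44.5 [315. 225.] [469. 355.]
58.5 [315. 194.] [471. 325.]
```

View pics/c12.png

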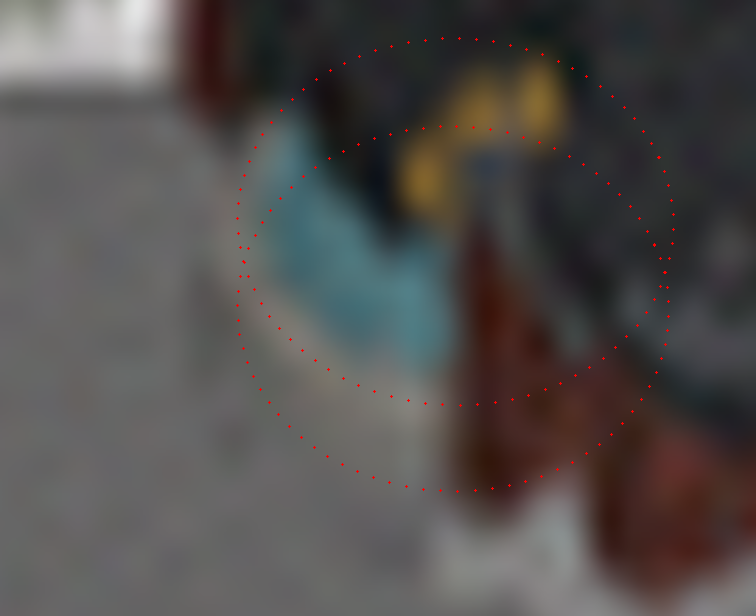

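```bash
python3 -m pendant '[{"rotation":[0,0,0],"linear":[0,0.3,5],"gripper":-0.5},{"rotation":[0,0,0],"linear":[0,0,2],"gripper":-0.5},{"rotation":[0,0,0],"linear":[0,0,1],"gripper":-0.5},{"rotation":[0,0,0],"linear":[0,0,0],"gripper":-0.5}]'; python3 -m pendant '[{"rotation":[0,0,0],"linear":[0,0,1],"gripper":-0.5},{"rotation":[0,0,0],"linear":[0,0,0],"gripper":-0.5}]'
```

```text
t: 6.58
ee_pos: [515.9, -4.1, 43.6]
tcp_rot: [0.996, 0.091, -0.0, -0.0]
contact_force: [-0.9, -0.1, -0.9]
grip_width: 35.6
t: 6.82
ee_pos: [515.9, -4.2, 42.6]
tcp_rot: [0.996, 0.091, -0.0, -0.0]
contact_force: [0.1, 0.2, 0.1]
grip_width: 35.6
```

No force with the underside at ~35 mm (below the rim at 38), so it is inside the nest. One more mm, then release.

```bash
python3 -m pendant '[{"rotation":[0,0,0],"linear":[0,0,0.7],"gripper":-0.5},{"rotation":[0,0,0],"linear":[0,0,0],"gripper":-0.5}]'; python3 -m pendant '[{"rotation":[0,0,0],"linear":[0,0,0],"gripper":0.1},{"rotation":[0,0,0],"linear":[0,0,0],"gripper":0.1},{"rotation":[0,0,0],"linear":[0,0,0],"gripper":0.1},{"rotation":[0,0,0],"linear":[0,0,-10],"gripper":0.1},{"rotation":[0,0,0],"linear":[0,0,-30],"gripper":0.1},{"rotation":[0,0,0],"linear":[0,0,-30],"gripper":0.1}]'; python3 -m pendant '[{"rotation":[0,0,0],"linear":[-40,0,-20],"gripper":0.1},{"rotation":[0,0,0],"linear":[-50,0,0],"gripper":0.1},{"rotation":[0,0,0],"linear":[-50,0,0],"gripper":-1},{"rotation":[0,0,0],"linear":[0,0,0],"gripper":-1},{"rotation":[0,0,0],"linear":[0,0,0],"gripper":-1}]'; python3 -c "
from h import *
show(); s=vision.read_camera('side'); t=vision.read_camera('top')
cv2.imwrite('pics/side5.png',s[:,:,::-1]);cv2.imwrite('pics/top5.png',t[:,:,::-1])
crop('pics/side5.png',245,205,325,285,7.5,'pics/c13.png')
"
```

```text
t: 7.08
ee_pos: [515.9, -4.1, 41.9]
tcp_rot: [0.996, 0.091, -0.0, -0.0]
contact_force: [-0.2, -0.1, -0.6]
grip_width: 35.5
t: 7.82
ee_pos: [515.8, -4.2, 113.2]
tcp_rot: [0.996, 0.091, -0.0, -0.0]
contact_force: [0.0, 0.6, -0.0]
grip_width: 47.9
t: 8.45
ee_pos: [379.7, -29.8, 132.8]
tcp_rot: [0.996, 0.09, 0.001, 0.0]
contact_force: [0.8, -0.5, -0.0]
grip_width: 21.5
t 8.45 p [379.7 -29.8 132.8] F [ 0.8 -0.5 -0. ] w 21.5 z [ 0.003 -0.    -1.   ] yaw 10.37
```

View pics/c13.png

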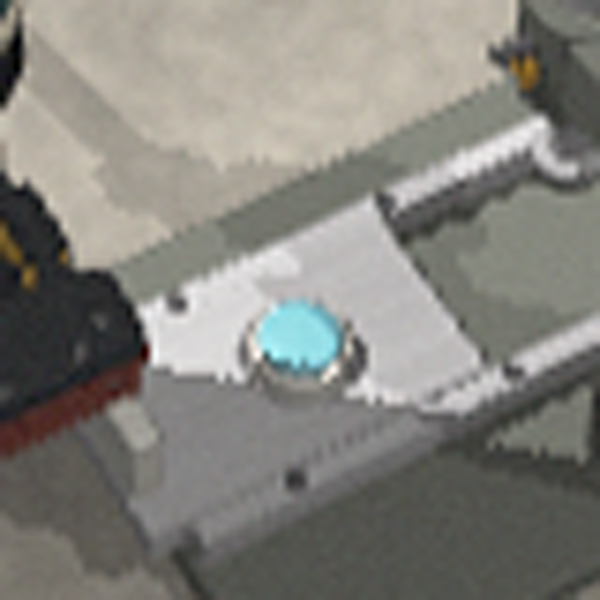

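View pics/top5.png

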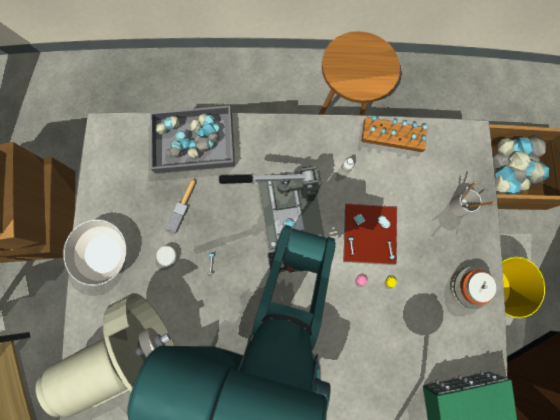

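Mount sits in the nest at side (285,250). Now push the slide: descend behind the handle with shut fingers.

```bash
python3 -m pendant '[{"rotation":[0,0,0],"linear":[0,0,30],"gripper":-1},{"rotation":[0,0,0],"linear":[0,0,30],"gripper":-1},{"rotation":[0,0,0],"linear":[0,0,18],"gripper":-1},{"rotation":[0,0,0],"linear":[20,0,0],"gripper":-1},{"rotation":[0,0,0],"linear":[15,0,0],"gripper":-1},{"rotation":[0,0,0],"linear":[0,0,0],"gripper":-1}]'; python3 -m pendant '[{"rotation":[0,0,0],"linear":[4,0,0],"gripper":-1},{"rotation":[0,0,0],"linear":[4,0,0],"gripper":-1},{"rotation":[0,0,0],"linear":[4,0,0],"gripper":-1},{"rotation":[0,0,0],"linear":[4,0,0],"gripper":-1},{"rotation":[0,0,0],"linear":[4,0,0],"gripper":-1}]';python3 -c "
from h import *
show()"
```

```text
t: 9.3
ee_pos: [415.3, -23.2, 54.1]
tcp_rot: [0.996, 0.091, 0.001, 0.0]
contact_force: [-0.4, 0.8, 0.2]
grip_width: 0.7
t: 9.93
ee_pos: [431.8, -19.4, 53.9]
tcp_rot: [0.996, 0.091, -0.001, -0.0]
contact_force: [-2.4, -0.9, 1.8]
grip_width: 0.3
t 9.93 p [431.8 -19.4  53.9] F [-2.4 -0.9  1.8] w 0.3 z [-0.001  0.    -1.   ] yaw 10.4
```

```bash
python3 -m pendant '[{"rotation":[0,0,0],"linear":[8,0,0],"gripper":-1},{"rotation":[0,0,0],"linear":[9,0,0],"gripper":-1},{"rotation":[0,0,0],"linear":[9,0,0],"gripper":-1},{"rotation":[0,0,0],"linear":[9,0,0],"gripper":-1},{"rotation":[0,0,0],"linear":[9,0,0],"gripper":-1},{"rotation":[0,0,0],"linear":[9,0,0],"gripper":-1},{"rotation":[0,0,0],"linear":[8,0,0],"gripper":-1},{"rotation":[0,0,0],"linear":[8,0,0],"gripper":-1},{"rotation":[0,0,0],"linear":[8,0,0],"gripper":-1}]';python3 -m pendant '[{"rotation":[0,0,0],"linear":[7,0,0],"gripper":-1},{"rotation":[0,0,0],"linear":[6,0,0],"gripper":-1},{"rotation":[0,0,0],"linear":[5,0,0],"gripper":-1}]'; python3 -m pendant '[{"rotation":[0,0,0],"linear":[4,0,0],"gripper":-1},{"rotation":[0,0,0],"linear":[3,0,0],"gripper":-1},{"rotation":[0,0,0],"linear":[2,0,0],"gripper":-1}]'
```

```text
t: 11.05
ee_pos: [508.5, -5.6, 53.9]
tcp_rot: [0.996, 0.091, -0.0, -0.0]
contact_force: [-2.8, -1.1, -2.4]
grip_width: 0.3
t: 11.42
ee_pos: [526.2, -2.4, 54.0]
tcp_rot: [0.996, 0.091, 0.0, 0.0]
contact_force: [-3.0, -1.3, -1.6]
grip_width: 0.8
t: 11.8
ee_pos: [533.4, -1.0, 54.0]
tcp_rot: [0.996, 0.091, -0.001, 0.0]
contact_force: [-9.4, -4.9, 6.7]
grip_width: 0.6
```

```bash
python3 -m pendant '[{"rotation":[0,0,0],"linear":[1,0,0],"gripper":-1},{"rotation":[0,0,0],"linear":[0,0,0],"gripper":-1}]'; python3 -m pendant '[{"rotation":[0,0,0],"linear":[1.5,0,0],"gripper":-1},{"rotation":[0,0,0],"linear":[0,0,0],"gripper":-1}]'; python3 -c "
from h import *
show(); s=vision.read_camera('side'); t=vision.read_camera('top')
cv2.imwrite('pics/side6.png',s[:,:,::-1]);cv2.imwrite('pics/top6.png',t[:,:,::-1])
crop('pics/side6.png',245,185,355,285,7,'pics/c14.png')
crop('pics/top6.png',250,150,330,240,6,'pics/c15.png')
"
```

```text
t: 12.05
ee_pos: [533.4, -1.0, 54.0]
tcp_rot: [0.996, 0.091, -0.002, 0.0]
contact_force: [-8.3, -4.6, 4.6]
grip_width: 0.2
t: 12.3
ee_pos: [533.3, -0.9, 53.9]
tcp_rot: [0.996, 0.091, -0.003, 0.0]
contact_force: [-11.9, -6.0, 8.2]
grip_width: 0.2
t 12.3 p [533.3  -0.9  53.9] F [-11.9  -6.    8.2] w 0.2 z [-0.007 -0.001 -1.   ] yaw 10.45
```

View pics/c14.png

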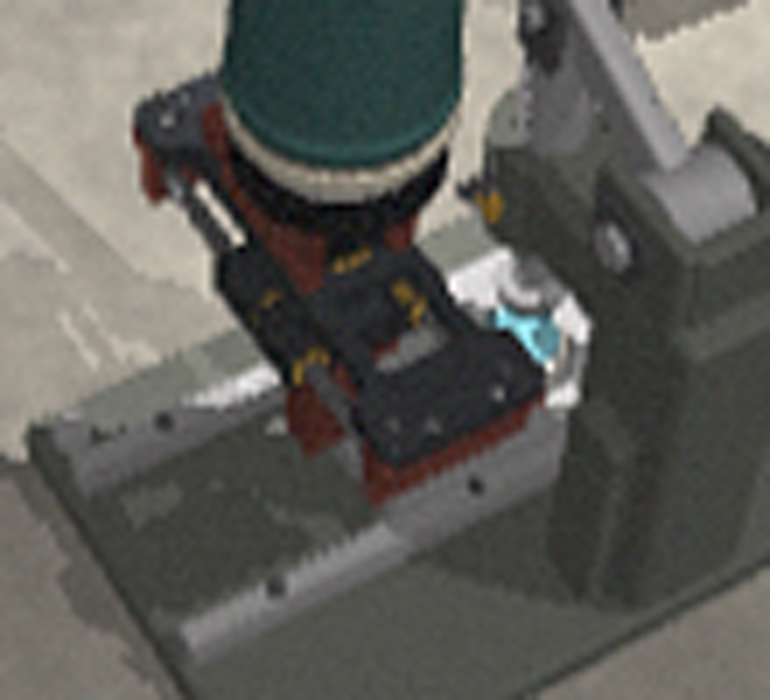

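View pics/c15.png

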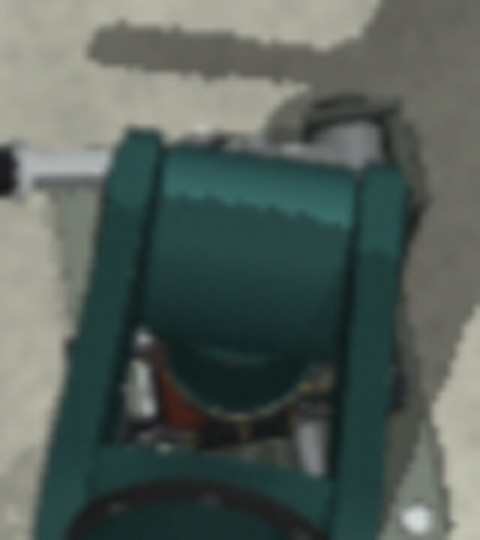

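The TCP holds at x=533.3 while force rises to 13 N: a hard stop, with the slide home. c14 shows the blue stone under the presser foot at (525,330). The ram axis works out near (627,15.5), which puts the grip at (601,156,316), agreeing with my triangulated (602,154,317). Retreat and rise.

```bash
python3 -m pendant '[{"rotation":[0,0,0],"linear":[-8,0,0],"gripper":-1},{"rotation":[0,0,0],"linear":[-25,0,0],"gripper":-1},{"rotation":[0,0,0],"linear":[-50,0,-10],"gripper":0},{"rotation":[0,0,0],"linear":[-20,0,-50],"gripper":0},{"rotation":[0,0,0],"linear":[0,0,-60],"gripper":0},{"rotation":[0,0,0],"linear":[0,0,-60],"gripper":0},{"rotation":[0,0,0],"linear":[0,0,-60],"gripper":0},{"rotation":[0,0,0],"linear":[0,0,-60],"gripper":0},{"rotation":[0,0,0],"linear":[0,0,-40],"gripper":0},{"rotation":[0,0,0],"linear":[0,0,0],"gripper":0}]'; python3 -c "
from h import *
show(); print(env.state()['qpos'].round(2)); s=vision.read_camera('side'); t=vision.read_camera('top')
cv2.imwrite('pics/side7.png',s[:,:,::-1]);cv2.imwrite('pics/top7.png',t[:,:,::-1])
crop('pics/side7.png',245,100,375,310,2.8,'pics/c16.png')
"
```

```text
t: 13.65
ee_pos: [438.6, -19.2, 398.1]
tcp_rot: [0.996, 0.091, 0.005, 0.001]
contact_force: [-0.1, -1.0, -1.2]
grip_width: 43.6
t 13.65 p [438.6 -19.2 398.1] F [-0.1 -1.  -1.2] w 43.6 z [ 0.01  -0.001 -1.   ] yaw 10.42
[-0.2  -0.01  1.55  0.    1.59  1.19]
```

View pics/side7.png

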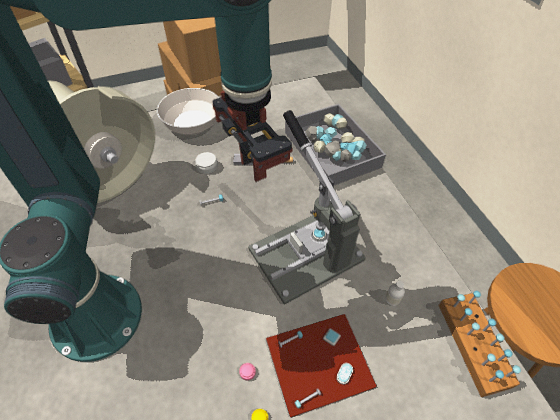

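View pics/top7.png

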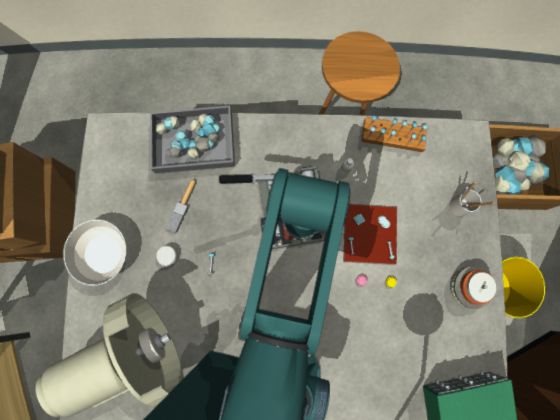

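```bash
python3 -m pendant '[{"rotation":[0,0,-10],"linear":[0,0,0],"gripper":0},{"rotation":[0,0,-10],"linear":[0,0,0],"gripper":0},{"rotation":[0,0,-10],"linear":[0,0,0],"gripper":0},{"rotation":[0,0,-10],"linear":[0,0,0],"gripper":0},{"rotation":[0,0,-10],"linear":[0,0,0],"gripper":0},{"rotation":[0,0,-10],"linear":[0,0,0],"gripper":0},{"rotation":[0,0,-10],"linear":[0,0,0],"gripper":0},{"rotation":[0,0,-10],"linear":[0,0,0],"gripper":0},{"rotation":[0,0,-10],"linear":[0,0,0],"gripper":0},{"rotation":[0,0,0],"linear":[0,0,0],"gripper":0}]'
cat >> h.py <<'E'
YAW=10.4; xh=np.array([np.cos(np.radians(YAW)),np.sin(np.radians(YAW)),0]); yh=np.array([-xh[1],xh[0],0])
PIV=np.array([640.4,-58.3,215.])
def lev(deg,back=0,r=240):  # deg above level -> TCP position, rotation
    a=np.radians(deg); u=yh*np.cos(a)+np.array([0,0,np.sin(a)]); d=yh*np.sin(a)-np.array([0,0,np.cos(a)])
    return PIV+r*u+(19-back)*d, np.c_[u,np.cross(d,u),d]
E
python3 -c "
from h import *
show(); print(env.state()['qpos'].round(2)); P,R=lev(25,85); print(P,rotto(R)); 
P,R=lev(25); print(P)
crop('pics/side7.png',270,190,370,270,7.5,'pics/c17.png')
"
```

```text
t: 15.0
ee_pos: [435.1, -18.7, 392.2]
tcp_rot: [0.641, 0.768, -0.001, -0.001]
contact_force: [0.4, -0.4, 0.4]
grip_width: 43.5
t 15.0 p [435.1 -18.7 392.2] F [ 0.4 -0.4  0.4] w 43.5 z [-0.003  0.001 -1.   ] yaw 100.31
[-0.2  -0.01  1.56  0.    1.59 -0.38]
[606.16976767 128.20586844 376.24469676] [-0.13 24.92 -0.12]
[599.68505925 163.53826599 299.20853486]
```

View pics/c17.png

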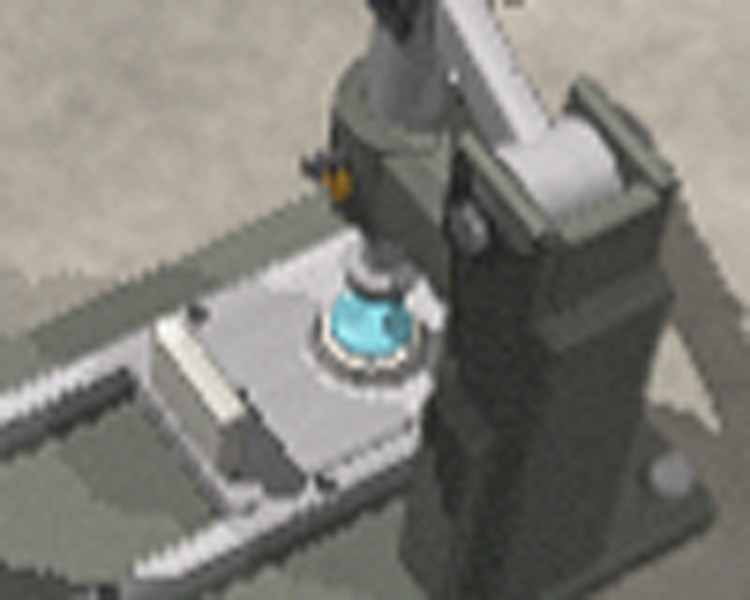

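Seated flat in the nest, directly below the foot, slide home. Now tilt to match the raised lever.

```bash
python3 -m pendant '[{"rotation":[0,8.3,0],"linear":[0,0,0],"gripper":0.2},{"rotation":[0,8.3,0],"linear":[0,0,0],"gripper":0.2},{"rotation":[0,8.3,0],"linear":[0,0,0],"gripper":0.2},{"rotation":[0,0,0],"linear":[0,0,0],"gripper":0.2}]'
python3 -c "
from h import *
show(); print(env.state()['qpos'].round(2)); P,R=lev(25,95); print(P,rotto(R),to(P))"
```

```text
t: 15.5
ee_pos: [435.8, -20.6, 391.8]
tcp_rot: [0.628, 0.747, 0.137, -0.168]
contact_force: [0.9, 0.0, -0.8]
grip_width: 52.8
t 15.5 p [435.8 -20.6 391.8] F [ 0.9  0.  -0.8] w 52.8 z [-0.078  0.416 -0.906] yaw 99.85
[-0.51  0.11  1.52  0.34  1.79 -0.65]
[606.93267455 124.04911578 385.30777463] [-0.09 -0.04 -0.5 ] [ 99.8 193.7  52.7]
```

```bash
python3 -m pendant '[{"rotation":[0,0,0],"linear":[16.6,32.3,8.8],"gripper":0.2},{"rotation":[0,0,0],"linear":[16.6,32.3,8.8],"gripper":0.2},{"rotation":[0,0,0],"linear":[16.6,32.3,8.8],"gripper":0.2},{"rotation":[0,0,0],"linear":[16.6,32.3,8.8],"gripper":0.2},{"rotation":[0,0,0],"linear":[16.6,32.3,8.8],"gripper":0.2},{"rotation":[0,0,0],"linear":[16.6,32.3,8.8],"gripper":0.2},{"rotation":[0,0,-0.3],"linear":[0,0,0],"gripper":0.2},{"rotation":[0,0,0],"linear":[0,0,0],"gripper":0.2}]'
python3 -c "
from h import *
show(); print(env.state()['qpos'].round(2)); P,R=lev(25,40); print(P,rotto(R),to(P));
s=vision.read_camera('side'); t=vision.read_camera('top')
cv2.imwrite('pics/side8.png',s[:,:,::-1]);cv2.imwrite('pics/top8.png',t[:,:,::-1])
crop('pics/side8.png',230,60,350,170,6,'pics/c18.png')
crop('pics/top8.png',200,130,320,230,6,'pics/c19.png')"
```

```text
t: 16.5
ee_pos: [605.2, 127.5, 387.9]
tcp_rot: [0.623, 0.752, 0.138, -0.165]
contact_force: [-1.0, -0.1, 0.7]
grip_width: 52.8
t 16.5 p [605.2 127.5 387.9] F [-1.  -0.1  0.7] w 52.8 z [-0.077  0.413 -0.908] yaw 100.72
[-0.16  0.33  1.24  0.41  1.71 -0.31]
[602.73668674 146.91125537 335.46084635] [-0.06  0.17  0.29] [-4.3  1.1 55.8]
```

View pics/c18.png

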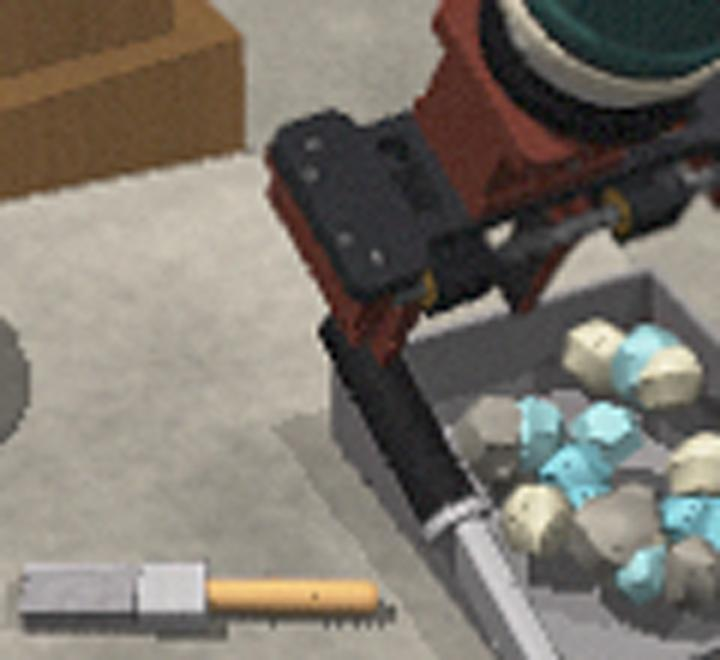

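View pics/c19.png

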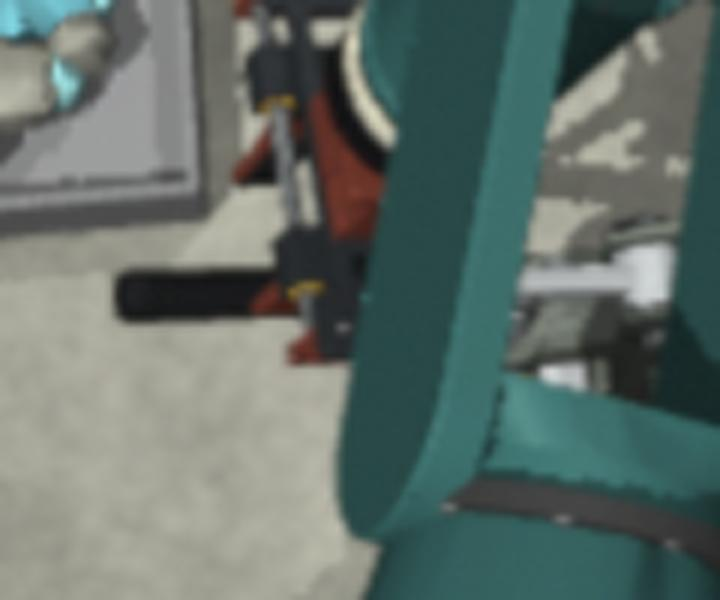

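Jaws straddle the bar line (top crop: fingers at (270,300), bar y≈295). Go down along the tool axis.

```bash
python3 -m pendant '[{"rotation":[0,0,0.2],"linear":[-3.5,1,20],"gripper":0.2},{"rotation":[0,0,0],"linear":[0,0,20],"gripper":0.2},{"rotation":[0,0,0],"linear":[0,0,15],"gripper":0.2},{"rotation":[0,0,0],"linear":[0,0,0],"gripper":0.2}]'
python3 -c "
from h import *
show(); P,R=lev(25,0); print(P,rotto(R),to(P));
s=vision.read_camera('side'); t=vision.read_camera('top')
cv2.imwrite('pics/side9.png',s[:,:,::-1]);cv2.imwrite('pics/top9.png',t[:,:,::-1])
crop('pics/side9.png',250,80,350,170,7,'pics/c18.png')
crop('pics/top9.png',200,140,290,220,8,'pics/c19.png')"
```

```text
t: 17.1
ee_pos: [602.5, 146.6, 335.9]
tcp_rot: [0.625, 0.75, 0.138, -0.166]
contact_force: [0.1, 0.2, 0.8]
grip_width: 52.8
t 17.1 p [602.5 146.6 335.9] F [0.1 0.2 0.8] w 52.8 z [-0.078  0.414 -0.907] yaw 100.44
[599.68505925 163.53826599 299.20853486] [-0.1   0.08  0.03] [ 0.1  0.3 40.5]
```

View pics/c18.png

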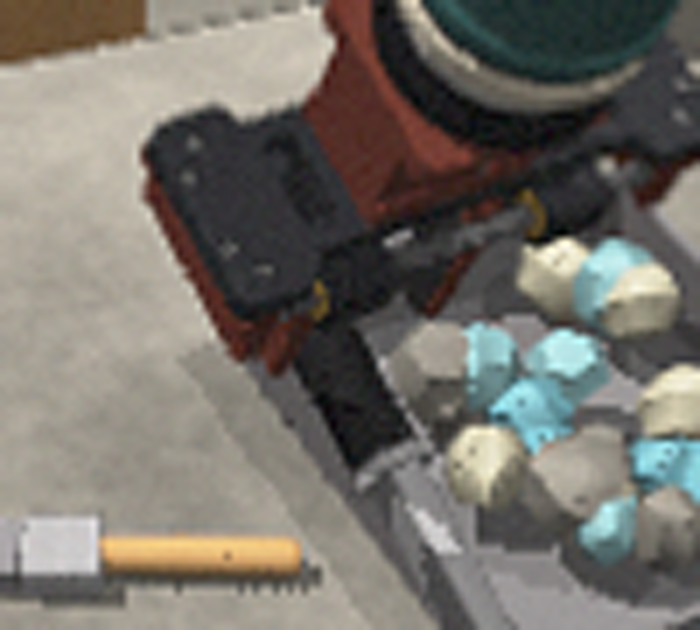

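View pics/c19.png

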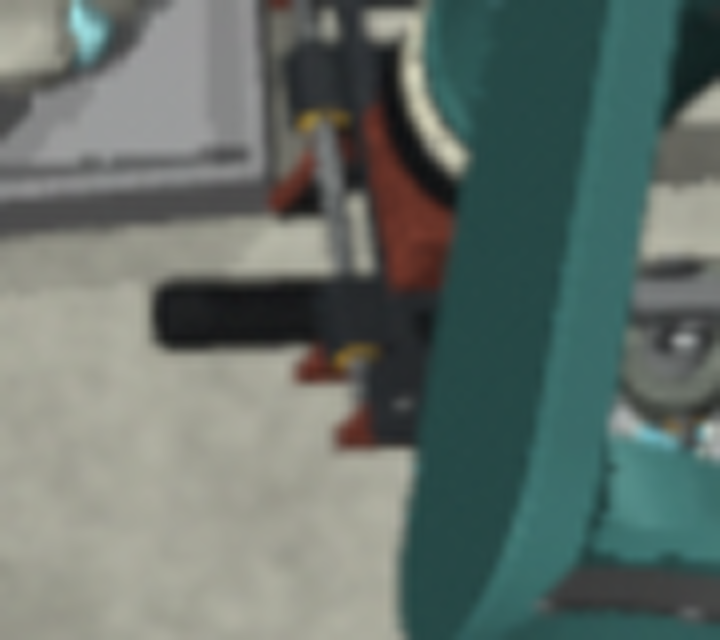

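```bash
python3 - <<'E'
from h import *
s=env.state(); R=Ro.from_quat(s["tcp_rot"]).as_matrix(); p=s["ee_pos"]
for nm,q in (("tcp",p),("y+26",p+26.4*R[:,1]),("y-26",p-26.4*R[:,1]),("y+40",p+40*R[:,1]),("y-40",p-40*R[:,1]),("bar240",lev(25,19)[0]),("bar290",lev(25,19,290)[0]),("bar200",lev(25,19,200)[0])):
    a=((proj("top",q)[0]-[200,140]+.5)*8).round(); b=((proj("side",q)[0]-[250,80]+.5)*7).round(); print(nm,q.round(),a,b)
E
```

```text
tcp [604. 146. 337.] [307. 292.] [345. 318.]
y+26 [630. 151. 337.] [296. 221.] [409. 293.]
y-26 [578. 142. 337.] [318. 363.] [280. 343.]
y+40 [643. 154. 337.] [291. 185.] [442. 281.]
y-40 [564. 139. 337.] [323. 400.] [246. 356.]
bar240 [601. 156. 316.] [287. 314.] [326. 350.]
bar290 [593. 200. 338.] [154. 318.] [261. 232.]
bar200 [608. 120. 300.] [390. 311.] [380. 445.]
```

Projection of the modelled bar (287,314) matches the picture's bar centre (287,313). Go down 40 mm and pinch.

```bash
python3 -m pendant '[{"rotation":[0,0,0],"linear":[0,0,12],"gripper":0.2},{"rotation":[0,0,0],"linear":[0,0,12],"gripper":0.2},{"rotation":[0,0,0],"linear":[0,0,10],"gripper":0.2},{"rotation":[0,0,0],"linear":[0,0,6],"gripper":0.2},{"rotation":[0,0,0],"linear":[0,0,0],"gripper":0.2},{"rotation":[0,0,0],"linear":[0,0,0],"gripper":0.2}]'
python3 -c "
from h import *
show(); P,R=lev(25,0); print(to(P));
s=vision.read_camera('side');cv2.imwrite('pics/side10.png',s[:,:,::-1])
crop('pics/side10.png',250,80,350,170,7,'pics/c20.png')"
python3 -m pendant '[{"rotation":[0,0,0],"linear":[0,0,0],"gripper":-1},{"rotation":[0,0,0],"linear":[0,0,0],"gripper":-1},{"rotation":[0,0,0],"linear":[0,0,0],"gripper":-1},{"rotation":[0,0,0],"linear":[0,0,0],"gripper":-1},{"rotation":[0,0,0],"linear":[0,0,0],"gripper":-1},{"rotation":[0,0,0],"linear":[0,0,0],"gripper":-1}]'
python3 -c "
from h import *
show()"
```

```text
t: 17.95
ee_pos: [600.7, 163.2, 300.6]
tcp_rot: [0.624, 0.751, 0.138, -0.165]
contact_force: [-0.5, 0.1, 0.4]
grip_width: 52.7
t 17.95 p [600.7 163.2 300.6] F [-0.5  0.1  0.4] w 52.7 z [-0.076  0.414 -0.907] yaw 100.52
[-0.1 -0.9  1.5]
t: 18.75
ee_pos: [599.7, 163.1, 300.3]
tcp_rot: [0.624, 0.751, 0.138, -0.166]
contact_force: [-4.9, -2.5, 1.5]
grip_width: 25.1
t 18.75 p [599.7 163.1 300.3] F [-4.9 -2.5  1.5] w 25.1 z [-0.077  0.414 -0.907] yaw 100.5
```

View pics/c20.png

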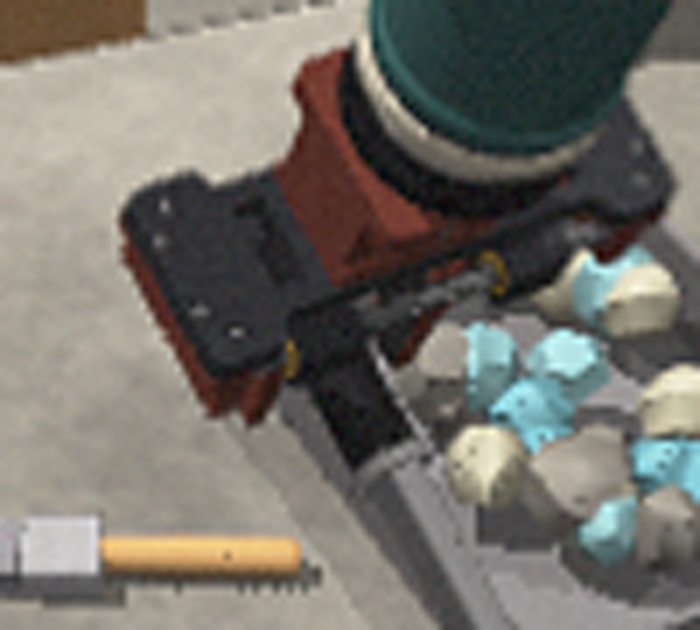

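Pinched (25.1 mm on the 26 mm bar). I'll centre by 1 mm and pull down along the arc, 2° per row.

```bash
python3 -m pendant '[{"rotation":[0,0,0],"linear":[0,-1,0],"gripper":-1},{"rotation":[0,-2,0],"linear":[-0.8,0,8.4],"gripper":-1},{"rotation":[0,-2,0],"linear":[-0.8,0,8.4],"gripper":-1},{"rotation":[0,-2,0],"linear":[-0.8,0,8.4],"gripper":-1},{"rotation":[0,0,0],"linear":[0,0,0],"gripper":-1}]'
python3 -c "
from h import *
show(); P,R=lev(19); print(P.round(1),to(P),rotto(R))"
```

```text
t: 19.38
ee_pos: [598.3, 170.9, 275.7]
tcp_rot: [0.63, 0.759, 0.105, -0.125]
contact_force: [-0.4, -3.4, 1.7]
grip_width: 25.3
t 19.38 p [598.3 170.9 275.7] F [-0.4 -3.4  1.7] w 25.3 z [-0.058  0.317 -0.947] yaw 100.59
[598.3 171.  275.2] [-0.   0.   0.5] [0.02 0.22 0.18]
```

```bash
python3 -m pendant '[{"rotation":[0,-2,0],"linear":[-0.8,0,8.4],"gripper":-1},{"rotation":[0,-2,0],"linear":[-0.8,0,8.4],"gripper":-1},{"rotation":[0,-2,0],"linear":[-0.8,0,8.4],"gripper":-1},{"rotation":[0,-2,0],"linear":[-0.8,0,8.4],"gripper":-1},{"rotation":[0,-2,0],"linear":[-0.8,0,8.4],"gripper":-1},{"rotation":[0,-2,0],"linear":[-0.8,0,8.4],"gripper":-1},{"rotation":[0,-2,0],"linear":[-0.8,0,8.4],"gripper":-1},{"rotation":[0,0,0],"linear":[0,0,0],"gripper":-1}]'
python3 -c "
from h import *
show(); P,R=lev(5); print(P.round(1),to(P),rotto(R))"
```

```text
t: 20.38
ee_pos: [597.0, 178.5, 217.5]
tcp_rot: [0.639, 0.768, 0.027, -0.032]
contact_force: [-1.0, 0.8, 7.5]
grip_width: 25.4
t 20.38 p [597.  178.5 217.5] F [-1.   0.8  7.5] w 25.4 z [-0.014  0.082 -0.997] yaw 100.56
[596.9 178.5 217. ] [-0.  -0.1  0.5] [0.07 0.22 0.16]
```

```bash
python3 -m pendant '[{"rotation":[0,-2,0],"linear":[-0.8,0,8.4],"gripper":-1},{"rotation":[0,-2,0],"linear":[-0.8,0,8.4],"gripper":-1},{"rotation":[0,-2,0],"linear":[-0.8,0,8.4],"gripper":-1},{"rotation":[0,-2,0],"linear":[-0.8,0,8.4],"gripper":-1},{"rotation":[0,-2,0],"linear":[-0.8,0,8.4],"gripper":-1},{"rotation":[0,-2,0],"linear":[-0.8,0,8.4],"gripper":-1},{"rotation":[0,0,0],"linear":[0,0,0],"gripper":-1}]'
python3 -m pendant '[{"rotation":[0,-1,0],"linear":[-0.4,0,4.2],"gripper":-1},{"rotation":[0,-1,0],"linear":[-0.4,0,4.2],"gripper":-1},{"rotation":[0,0,0],"linear":[0,0,0],"gripper":-1}]'
python3 -c "
from h import *
show(); P,R=lev(-9); print(P.round(1),to(P),rotto(R))"
python3 -m pendant '[{"rotation":[0,-1,0],"linear":[-0.4,0,4.2],"gripper":-1},{"rotation":[0,0,0],"linear":[0,0,0],"gripper":-1}]'
python3 -c "
from h import *
show(); P,R=lev(-10); print(P.round(1),to(P),rotto(R))"
```

```text
t: 21.25
ee_pos: [597.9, 173.8, 168.0]
tcp_rot: [0.638, 0.768, -0.039, 0.049]
contact_force: [-4.4, 1.5, 13.2]
grip_width: 25.3
t: 21.62
ee_pos: [598.2, 172.2, 160.2]
tcp_rot: [0.637, 0.767, -0.05, 0.062]
contact_force: [-5.5, 2.9, 14.3]
grip_width: 25.4
t 21.62 p [598.2 172.2 160.2] F [-5.5  2.9 14.3] w 25.4 z [ 0.031 -0.156 -0.987] yaw 100.53
[598.1 171.9 158.7] [ 0.  -0.1  1.5] [0.14 0.15 0.13]
t: 21.88
ee_pos: [598.4, 171.2, 156.2]
tcp_rot: [0.637, 0.766, -0.056, 0.069]
contact_force: [-3.9, 3.7, 13.8]
grip_width: 25.0
t 21.88 p [598.4 171.2 156.2] F [-3.9  3.7 13.8] w 25.0 z [ 0.034 -0.173 -0.984] yaw 100.52
[598.3 170.9 154.6] [ 0.  -0.1  1.6] [0.15 0.14 0.12]
```

```bash
python3 -m pendant '[{"rotation":[0,-0.5,0],"linear":[-0.2,0,2],"gripper":-1},{"rotation":[0,0,0],"linear":[0,0,0],"gripper":-1}]'
python3 -m pendant '[{"rotation":[0,-0.3,0],"linear":[-0.1,0,2],"gripper":-1},{"rotation":[0,0,0],"linear":[0,0,0],"gripper":-1}]'
```

```text
t: 22.12
ee_pos: [598.5, 171.0, 155.6]
tcp_rot: [0.637, 0.766, -0.058, 0.072]
contact_force: [-7.6, 4.2, 20.6]
grip_width: 25.6
t: 22.38
ee_pos: [598.6, 170.8, 155.2]
tcp_rot: [0.636, 0.765, -0.059, 0.074]
contact_force: [-10.7, 5.5, 30.7]
grip_width: 25.3
```

Force rises 14→31 N for almost no travel: at the stop. Picture check.

```bash
python3 -c "
from h import *
s=vision.read_camera('side');cv2.imwrite('pics/side11.png',s[:,:,::-1])
crop('pics/side11.png',250,120,370,270,5,'pics/c21.png')
for r in (190,290): print(((proj('side',lev(-10,19,r)[0])[0]-[250,120]+.5)*5).round())
print(((proj('side',PIV)[0]-[250,120]+.5)*5).round())"
```

```text
[254. 276.]
[160. 189.]
[469. 476.]
```

View pics/c21.png

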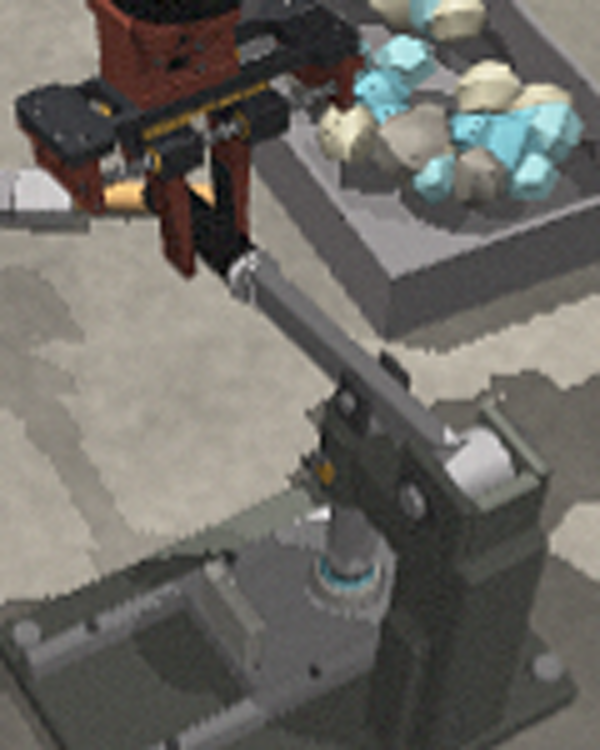

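Lever is down, with the foot pressing on the stone (c21, (345,575)). Ease back slowly, ~0.5–0.7° per row.

```bash
python3 -m pendant '[{"rotation":[0,0.3,0],"linear":[0.1,0,-2],"gripper":-1},{"rotation":[0,0.5,0],"linear":[0.2,0,-2],"gripper":-1},{"rotation":[0,0.6,0],"linear":[0.2,0,-2.5],"gripper":-1},{"rotation":[0,0.6,0],"linear":[0.2,0,-2.5],"gripper":-1},{"rotation":[0,0.6,0],"linear":[0.2,0,-2.5],"gripper":-1},{"rotation":[0,0.6,0],"linear":[0.2,0,-2.5],"gripper":-1},{"rotation":[0,0.6,0],"linear":[0.2,0,-2.5],"gripper":-1},{"rotation":[0,0,0],"linear":[0,0,0],"gripper":-1}]'
python3 -c "
from h import *
show(); P,R=lev(-7); print(P.round(1),to(P),rotto(R))"
```

```text
t: 23.42
ee_pos: [597.9, 173.9, 168.7]
tcp_rot: [0.638, 0.767, -0.039, 0.048]
contact_force: [-4.0, 3.3, 12.4]
grip_width: 25.3
t 23.43 p [597.9 173.9 168.7] F [-4.   3.3 12.4] w 25.3 z [ 0.025 -0.121 -0.992] yaw 100.5
[597.8 173.7 166.9] [ 0.  -0.1  1.8] [0.16 0.1  0.1 ]
```

```bash
python3 -m pendant '[{"rotation":[0,0.6,0],"linear":[0.2,0,-2.5],"gripper":-1},{"rotation":[0,0.6,0],"linear":[0.2,0,-2.5],"gripper":-1},{"rotation":[0,0.6,0],"linear":[0.2,0,-2.5],"gripper":-1},{"rotation":[0,0.6,0],"linear":[0.2,0,-2.5],"gripper":-1},{"rotation":[0,0.6,0],"linear":[0.2,0,-2.5],"gripper":-1},{"rotation":[0,0.6,0],"linear":[0.2,0,-2.5],"gripper":-1},{"rotation":[0,0.6,0],"linear":[0.2,0,-2.5],"gripper":-1},{"rotation":[0,0.6,0],"linear":[0.2,0,-2.5],"gripper":-1},{"rotation":[0,0.6,0],"linear":[0.2,0,-2.5],"gripper":-1},{"rotation":[0,0,0],"linear":[0,0,0],"gripper":-1}]'
python3 -c "
from h import *
show(); P,R=lev(0); print(P.round(1),to(P),rotto(R))"
```

```text
t: 24.68
ee_pos: [597.3, 177.2, 190.6]
tcp_rot: [0.639, 0.769, -0.009, 0.012]
contact_force: [-3.3, 2.0, 10.1]
grip_width: 25.3
t 24.68 p [597.3 177.2 190.6] F [-3.3  2.  10.1] w 25.3 z [ 0.008 -0.029 -1.   ] yaw 100.5
[597.1 177.8 196. ] [ 0.4 -0.1 -5.4] [0.13 1.72 0.1 ]
```

```bash
python3 -m pendant '[{"rotation":[0,0.6,0],"linear":[0.2,0,-2.2],"gripper":-1},{"rotation":[0,0.6,0],"linear":[0.2,0,-2.2],"gripper":-1},{"rotation":[0,0.4,0],"linear":[0.1,0,-1.5],"gripper":-1},{"rotation":[0,0,0],"linear":[0,0,0],"gripper":-1},{"rotation":[0,0,0],"linear":[0,0,0],"gripper":-1}]'
python3 -c "
from h import *
show(); P,R=lev(0); print(P.round(1),to(P),rotto(R))
s=vision.read_camera('side');t=vision.read_camera('top');cv2.imwrite('pics/side12.png',s[:,:,::-1]);cv2.imwrite('pics/top12.png',t[:,:,::-1])
crop('pics/side12.png',250,120,370,270,5,'pics/c22.png')
im=cv2.imread('pics/c22.png')
for a,c in ((-1.5,(0,255,0)),(0,(0,0,255)),(1.5,(255,0,255))):
  for r in (20,50,100,130,160,190): 
    q=((proj('side',lev(a,19,r)[0])[0]-[250,120]+.5)*5); cv2.circle(im,tuple(int(v) for v in q),1,c,-1)
cv2.imwrite('pics/c23.png',im)
"
```

```text
t: 25.3
ee_pos: [597.2, 177.8, 196.2]
tcp_rot: [0.639, 0.769, -0.0, 0.002]
contact_force: [-2.4, 1.4, 10.3]
grip_width: 25.1
t 25.3 p [597.2 177.8 196.2] F [-2.4  1.4 10.3] w 25.1 z [ 0.002 -0.002 -1.   ] yaw 100.51
[597.1 177.8 196. ] [-0.  -0.1  0.2] [0.12 0.14 0.11]
```

View pics/c23.png

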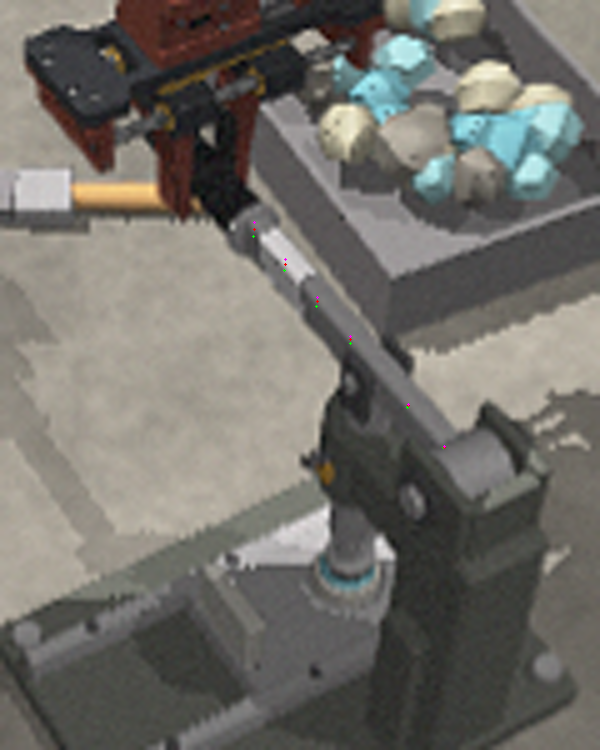

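View pics/side12.png

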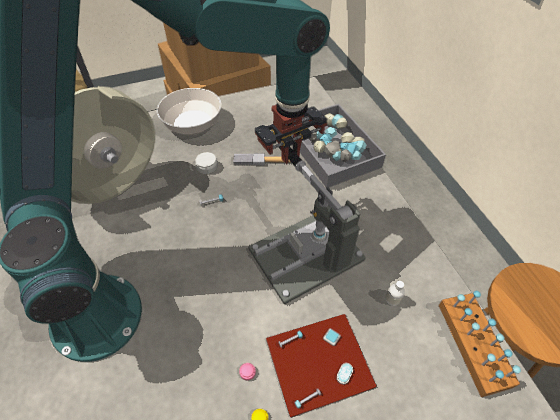

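View pics/top12.png

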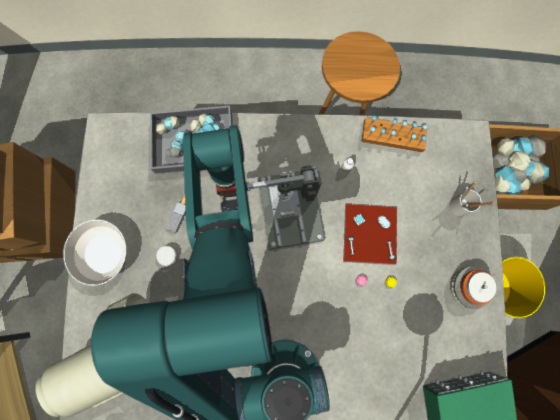

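The lever lies on the modelled level line (c23, dots along the bar from (445,447) to (253,230)). TCP z is 196.2 against 196.0 for level, with about 10 N on the grip. The foot is still on the stone, and the other items are in place. Handing in.

```bash
python3 -c "
from h import *
show(); env.sign_off(); show()"
```

```text
t 25.4 p [597.2 177.8 196.2] F [-2.8  2.6  8.4] w 25.2 z [ 0.002 -0.002 -1.   ] yaw 100.51
the job is handed in; nothing more can be done
the job is handed in; nothing more can be done
```

I set the round blue-stone mount in the nest and pushed the slide home. Then I pinched the lever's grip, pulled it to its stop, eased it back slowly to level, and handed in at about 25 s while still holding it.

**Last checks:**
- **Mount:** it went below the nest's rim without any force, and pictures showed it seated under the presser foot.
- **Slide:** it came up against a hard stop, with no movement as the push rose to about 13 N.
- **Lever stop:** the force climbed from 14 to about 31 N with almost no travel.
- **Level:** the final tool height was 196.2 mm against a computed 196.0, and the lever lay on the computed level line in the side view. About 8–10 N stayed on the grip (9 N expected), with the foot still on the stone.
- **Other things:** the rest of the bench looked undisturbed in the last pictures.

**Disagreements:**
- **Slide travel:** it went about 113–117 mm rather than 125, so it was probably not fully out at the start. This moved my ram-axis estimate about 12 mm, to where it agreed with the lever's measured position.
- **Grip width:** the gripper read 35.6 mm on the 38 mm mount, which I could not explain.
- **Stone depth:** I could not see directly that the stone is fully home. I infer it from reaching the lever's stop.

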